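# Pry the snap-fit cover off the analyser's sensor module

### The arm

A 6-joint arm with a two-finger parallel gripper is mounted at the origin on the work surface. World frame = base frame: x ahead of the robot, y to its left, z up, the work surface at z = 0. Lengths are in m, angles in rad, forces in N, time in s.
With the tool pointing down it reaches from about 0.425 to 0.95 m from the base axis. Payload 3.5 kg.
Tool frame: the origin (TCP) lies on the centre line of the jaws, within the pads' length; the fingertips stand 14 mm ahead of it and the grasp point (between the pads) lies 5 mm behind it (ctrl.finger_overhang is the distance from the TCP to the fingertips, in m); z points along the fingers, y is the line along which they close (so a half turn about z gives the same grasp; the last joint's range is limited). The gripper opens to 85 mm and grips with 20 to 120 N. Pads are 22 mm wide; open, the fingers measure 114 mm over their backs; the gripper's body (76 mm by 85 mm) begins 54 mm behind the grasp point. The pads swing forward as they close: fully open they stand 13 mm farther back than shut.
Start: joints at [0.96, 0.286, 1.577, -0, 1.279, -0.15], TCP at [0.3, 0.605, 0.245] pointing down, gripper open.
Joint ranges: [-2.77, 2.77], [-0.9, 2.22], [0.21, 2.48], [-1.53, 4.67], [0.24, 2.81], [-2.84, 2.84]. Speed limits (rad/s): [2.79, 2.79, 3.14, 3.14, 3.14, 3.14].

### API

Orientations are given as a unit quaternion [x, y, z, w].
In Python, from plant import ctrl gives the robot as it stands.
- The arm moves only by the tool send_rows, never from a script. Its argument "moves" is text: rows parted by semicolons, each of 7 numbers parted by spaces: the turn, a rotation vector about the tool's x, y, z in units of 360 degrees (1.0 is 360 degrees), then the shift along the tool's x, y, z in units of 20 cm (1.0 is 20 cm), then the gripper's target within -1 to 1 (fully open at 1, half-way at 0, shut at -1). A call has 1 to 12 rows; each row is the pose to reach, as a shift and turn from the pose commanded when the call began, along the tool's axes at that moment, turning the shorter way round; what a row does not reach only later rows make up. A row lasts 1/8 s, in which the tool goes at most 62.5 mm and 10.7 degrees, less where a joint would pass 70% of its speed; a pose out of reach is approached as far as the arm can. A call with a number of a shift or a turn outside -1 to 1 is refused whole. A call with a gripper value outside its range is refused whole. The fingers move at their own pace and stop on an object; "newtons" is the grip in N (left out, the last holds). Time passes only in rows, so rows that repeat a pose let the fingers close. It gives the time, the measured TCP pose, the force, the opening and the grip force at its end, in the units of the state.
- ctrl.get_state(): the state, without advancing time (a new reading comes with each control period).
- ctrl.read_camera(name): name is "scene" or "side" or "wrist"; returns a dict with "image" (480x640x3 uint8, red, green, blue), "fovy" (degrees; the focal length in pixels is half the picture's height over the tangent of half this angle, whatever the lens; pixels are square), "cx", "cy" (the principal point, pixels), "extrinsics" (4x4, takes a point from camera to world coordinates). Camera axes: x right, y up, looking along -z (the intrinsics and any distortion apply to the point x, -y, -z); pixel columns grow to the right and rows downward; lengths in m; the calibration is good to about 2 mm. A picture is of the moment at which its call begins. There is no depth.
- ctrl.sign_off(): hands the job in; it is judged then, once.
The state is a dict: "time": time; "qpos": joint angles; "dq": joint speeds; "joint_efforts": joint torques, N m; "eef_pos": TCP position; "tcp_rot": TCP orientation; "contact_force": force on the tool from outside, world axes, zero at the start; "wrist_torque": the same for the moment, N m; "opening": opening from 0.0 (shut) to 1.0 (fully open); "finger_force": force on a finger pad.
Only numpy, scipy, OpenCV 4.12 (cv2) and the standard library are available. Lean on these libraries where they do the work, as an engineer would, in place of code of your own. Each camera call takes 0.05 s, during which the arm holds its last target. There are 200 camera calls.

### The job

Take the flat-blade pry tool from the bench, push its blade into the notch under the edge of the sensor module's snap-fit cover and pry that edge up until the cover springs off its two side catches. Use the blade, not the fingers, on the cover. Leave the cover sprung loose and lay the tool back down flat on the bench.

Things in the scene. Friction and masses are not known exactly. Their poses are not given: they have to be found in the camera images.
- pry_tool: Loose 80 g tool lying on the bench: black handle 80 mm long, 22 wide, 26 high (grip it across the 22, at the middle) with a flat steel blade 18 wide, 3 thick. Origin: centre of the handle's underside; x along the tool to the blade, z up. Not the like-handled probe with a thin round rod, whose place it may swap.
- blade_tip (a point): Middle of the blade's end on the pry tool: 90 mm ahead of the tool's origin (x), 13 mm above its underside; axes as the tool's.
- notch (a point): Mouth centre, 45 mm above the bench, of the pocket in the sensor module's front, 44 wide, 18 high, 35 deep, right under the cover's front edge. x: level, into the pocket (away from the robot, +-0.3 rad); z up. Module: fixed putty block 120 x 110, 54 high, catch posts to 78 at its sides. The other block, its cover screwed on, has no notch; they may swap.
- cover: Loose 4 mm cream plate 100 x 80, 60 g, on the module top. Origin: underside, inner edge of the 36 x 10 bite in its front edge; shut: 15 mm behind and 9 above the notch point; x to the rear. With the blade's end 25-30 mm in, lift: it resists some 5-8 N, tilts about its rear edge and clears the catches when the blade has risen 35 mm from mid-notch. Blade lowered, it rests on them, front 20 mm up.

How it is judged:
By the outcome, as a careful person would: the job done as asked, in the order asked, and still so for the second after the job is handed in, with the robot touching nothing.
It also fails if it takes over 54 s, if anything falls off the work surface, if the arm or the gripper's body presses on something with over 40 N, if the wrist force passes 120 N, or if a joint passes its speed limit or range.

## Working session

There is one attempt and no reset: what is moved stays moved. The work goes in short steps, Python scripts to look and compute and a tool call to move; the robot and the scene stay as the last step left them, time stands still between calls to the robot, and variables do not carry over. Pictures are saved under pics/ and viewed, at most 10 in all, crops included, and the job is handed in when it is done.

Besides the shell and the picture viewer there is one more tool, called after "Request:" by a JSON object that holds its "fn" and its "kwargs", one argument or row to a line. send_rows: Moves the arm, as the interface text tells. Its arguments: {"type":"object","properties":{"moves":{"type":"string"},"newtons":{"type":"number"}},"required":["moves"]}

```bash
mkdir -p pics; ls
cat > h.py <<'E'
import numpy as np, cv2
from plant import ctrl
from scipy.spatial.transform import Rotation as R
def cam(n,save=None):
    c=ctrl.read_camera(n)
    if save: cv2.imwrite('pics/'+save,c['image'][:,:,::-1])
    return c
def ray(c,u,v):
    f=240/np.tan(np.radians(c['fovy'])/2); E=np.array(c['extrinsics'])
    d=E[:3,:3]@np.array([(u-c['cx'])/f,-(v-c['cy'])/f,-1]); return E[:3,3],d
def onz(c,u,v,z):
    o,d=ray(c,u,v); return o+d*(z-o[2])/d[2]
def proj(c,p):
    f=240/np.tan(np.radians(c['fovy'])/2); E=np.array(c['extrinsics'])
    q=E[:3,:3].T@(np.array(p)-E[:3,3]); return c['cx']+f*q[0]/-q[2], c['cy']-f*q[1]/-q[2]
E
python3 - <<'E'
from h import *
import pickle
np.set_printoptions(precision=4,suppress=True)
d={}
for n in ("scene","side","wrist"):
    c=cam(n,n+'0.png'); d[n]=c
    print(n,c['fovy'],c['cx'],c['cy'],[k for k in c if k!='image']);print(np.array(c['extrinsics']))
pickle.dump(d,open('c0.pkl','wb'))
print(ctrl.get_state(),ctrl.finger_overhang)
E
```

```text
pics
scene 45.82985213365966 324.94031475167395 244.53049999450513 ['fovy', 'cx', 'cy', 'extrinsics']
[[-0.7321 -0.4782  0.4852  0.941 ]
 [ 0.6811 -0.5302  0.505   0.442 ]
 [ 0.0158  0.7002  0.7138  0.7142]
 [ 0.      0.      0.      1.    ]]
side 51.11229903723354 315.45781437710616 244.34764968203126 ['fovy', 'cx', 'cy', 'extrinsics']
[[ 0.9849  0.1318 -0.112   0.4426]
 [-0.1725  0.7    -0.693  -0.5721]
 [-0.0129  0.7019  0.7121  0.6306]
 [ 0.      0.      0.      1.    ]]
wrist 62.69964599997959 317.767255774243 237.907839995663 ['fovy', 'cx', 'cy', 'extrinsics']
[[ 0.444  -0.8496 -0.2847  0.2253]
 [ 0.896   0.4204  0.1426  0.6407]
 [-0.0015 -0.3184  0.948   0.3727]
 [ 0.      0.      0.      1.    ]]
{'time': 0.15, 'qpos': array([ 0.96  ,  0.287 ,  1.5778, -0.0001,  1.2786, -0.15  ]), 'dq': array([-0.0011, -0.0029, -0.0053,  0.0001,  0.0009, -0.0012]), 'joint_efforts': array([  0.0014, -40.6606, -29.3142,  -0.0001,   0.004 ,   0.    ]), 'eef_pos': array([0.2999, 0.6042, 0.2442]), 'tcp_rot': array([ 0.2284,  0.9736, -0.0009, -0.0003]), 'contact_force': array([ 0.1034, -0.5119,  0.6932]), 'wrist_torque': array([ 0.0059, -0.0326,  0.0739]), 'finger_force': 0.0, 'opening': 1.000785074446237} 0.014
```

View pics/scene0.png

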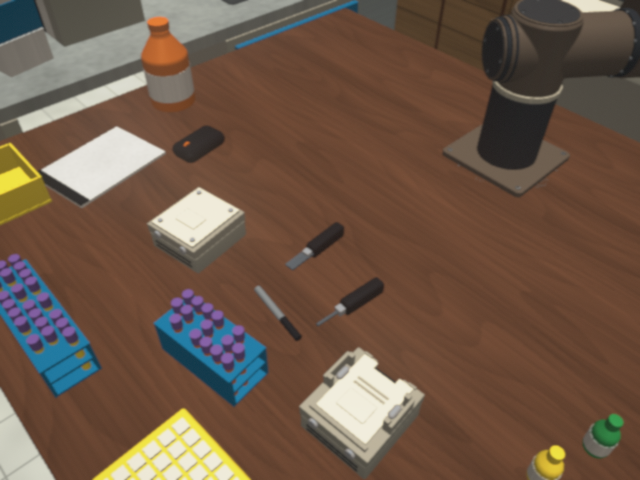

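View pics/side0.png

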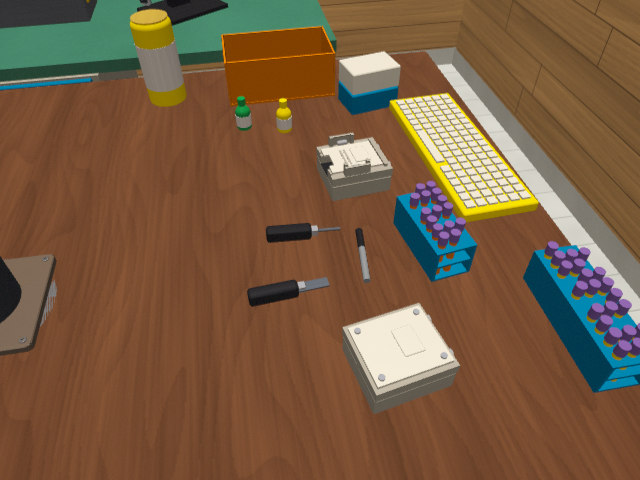

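The flat-blade tool is the handle at scene (318,243) / side (288,291), and the rod probe is at scene (352,300). The notched module is at scene (362,405) / side (353,165). The block with the screwed cover is the other one. Next I'll take close crops and measurements.

Run:
```python
from h import *
import pickle
np.set_printoptions(precision=4,suppress=True)
d=pickle.load(open('c0.pkl','rb'))
S,D=d['scene'],d['side']
def crop(c,x,y,w,h,W,H): return cv2.resize(c['image'][y:y+h,x:x+w,::-1],(W,H),interpolation=cv2.INTER_CUBIC)
a=crop(S,295,340,134,134,400,400); b=crop(D,310,125,90,90,400,400)
e=crop(S,280,215,80,40,400,200); f=crop(D,240,270,100,50,400,200)
cv2.imwrite('pics/comp.png',np.vstack([np.hstack([a,b]),np.hstack([e,f])]))
for n,c,(x,y,w,h) in (('scene',S,(280,215,70,60)),('side',D,(240,270,100,40))):
    im=c['image'][y:y+h,x:x+w]; hsv=cv2.cvtColor(im,cv2.COLOR_RGB2HSV)
    for nm,m,z in (('handle',hsv[...,2]<45,.013),('blade',(hsv[...,1]<70)&(hsv[...,2]>75),.013)):
        nl,l,st,ce=cv2.connectedComponentsWithStats(m.astype(np.uint8)); k=1+np.argmax(st[1:,4])
        p=np.argwhere(l==k)[:,::-1]+[x,y]; r=cv2.minAreaRect(p.astype(np.float32))
        W=np.array([onz(c,*q,z)[:2] for q in p]); q0=W.mean(0); ax=np.linalg.svd(W-q0)[2][0]; t=(W-q0)@ax
        print(n,nm,st[k],'rect',r,'ctr',onz(c,*r[0],z),'axis',ax,'ends',q0+ax*t.min(),q0+ax*t.max())
```

```text
scene handle [ 34  14  28  27 179] rect ((327.6950988769531, 242.24391174316406), (5.309908390045166, 37.325531005859375), 51.34019470214844) ctr [ 0.4569 -0.0549  0.013 ] axis [0.9936 0.1131] ends [ 0.4163 -0.0595] [ 0.4953 -0.0505]
scene blade [  5  32  28  23 294] rect ((299.63092041015625, 258.4804382324219), (10.897838592529297, 29.605796813964844), 50.52754211425781) ctr [ 0.5185 -0.0585  0.013 ] axis [0.9915 0.1303] ends [ 0.4892 -0.0631] [ 0.5455 -0.0557]
side handle [  8  10  51  26 476] rect ((272.8541259765625, 292.4551696777344), (17.252492904663086, 50.63103103637695), 78.02386474609375) ctr [ 0.4551 -0.0638  0.013 ] axis [-0.9956 -0.0938] ends [ 0.4956 -0.0671] [ 0.4163 -0.0745]
side blade [ 57   7  33  16 300] rect ((312.8927001953125, 283.54937744140625), (11.395730018615723, 31.129798889160156), 76.60750579833984) ctr [ 0.5205 -0.0573  0.013 ] axis [-0.9967 -0.0813] ends [ 0.5453 -0.0559] [ 0.4951 -0.06  ]
```

View pics/comp.png

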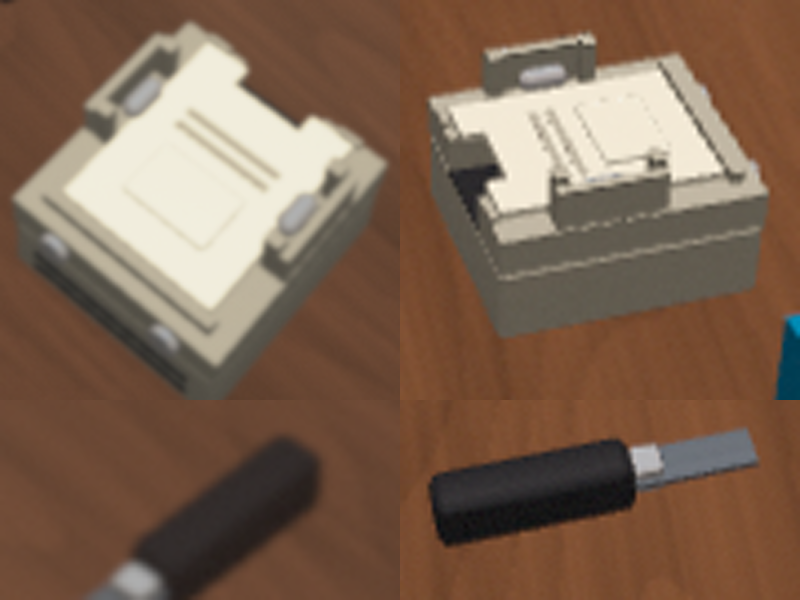

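Run:
```python
from h import *
import pickle
np.set_printoptions(precision=4,suppress=True)
d=pickle.load(open('c0.pkl','rb'))
S,D=d['scene'],d['side']
s=lambda u,v:(295+u/2.985,340+v/2.985); t=lambda u,v:(310+(u-400)/4.444,125+v/4.444)
for n,c,p,z in (('S RL(y-)',S,s(14,198),.054),('S R y+',S,s(218,365),.054),('S F y+',S,s(386,160),.054),
 ('S bite a y-',S,s(245,82),.058),('S bite b y+',S,s(297,125),.058),('S cover R y+',S,s(212,310),.058),('S cover R y-',S,s(65,188),.058),
 ('D F y-',D,t(500,243),.054),('D R y-',D,t(768,192),.054),('D F y+',D,t(430,98),.054),('D R y+',D,t(680,55),.054),
 ('D cov R y-',D,t(722,182),.058),('D cov R y+',D,t(660,72),.058),('D bite y+',D,t(487,135),.058),('D bite y-',D,t(500,165),.058)):
    print(n,onz(c,*p,z))
```

```text
S RL(y-) [0.7124 0.1645 0.054 ]
S R y+ [0.7005 0.2738 0.054 ]
S F y+ [0.5811 0.2601 0.054 ]
S bite a y- [0.6    0.1932 0.058 ]
S bite b y+ [0.599  0.2236 0.058 ]
S cover R y+ [0.6874 0.2575 0.058 ]
S cover R y- [0.6947 0.1774 0.058 ]
D F y- [0.5932 0.1484 0.054 ]
D R y- [0.7119 0.1611 0.054 ]
D F y+ [0.5828 0.2569 0.054 ]
D R y+ [0.7013 0.2687 0.054 ]
D cov R y- [0.6929 0.1665 0.058 ]
D cov R y+ [0.6872 0.2514 0.058 ]
D bite y+ [0.6014 0.2188 0.058 ]
D bite y- [0.6027 0.1962 0.058 ]
```

The module is well constrained. All four corners agree to about 2 mm, and the sides come out at 120 x 110. The notch is at about (0.588, 0.2045, 0.045) with yaw 0.105. The tool origin is at about (0.456, -0.063) with yaw 0.10. I'll move above the tool.

```bash
cat >> h.py <<'E'
def need(p,yaw=None,pitch=0.):
    "row numbers from the measured pose to world p, pry tool yaw (tool y across it), pitch = nose up"
    s=ctrl.get_state(); R0=R.from_quat(s['tcp_rot'])
    sh=R0.inv().apply(np.array(p)-s['eef_pos'])/.2
    t=np.zeros(3)
    if yaw is not None:
        ex=np.array([np.cos(yaw),np.sin(yaw),0]); ey=np.array([-np.sin(yaw),np.cos(yaw),0])
        M=R.from_rotvec(-pitch*ey)*R.from_matrix(np.c_[-ex,ey,[0,0,-1]])
        t=(R0.inv()*M).as_rotvec()/(2*np.pi)
    print('turn',t.round(4),'shift',sh.round(4),'| t %.2f'%s['time'],'pos',s['eef_pos'].round(4),'F',s['contact_force'].round(1),'T',s['wrist_torque'].round(2),'open %.3f ff %.1f'%(s['opening'],s['finger_force']))
E
python3 -c "
from h import *
need([.43,.27,.23],.10)"
```

```text
turn [-0.0003 -0.0001 -0.0893] shift [-1.3259 -1.2073  0.0731] | t 0.15 pos [0.2999 0.6042 0.2442] F [ 0.1 -0.5  0.7] T [ 0.01 -0.03  0.07] open 1.001 ff 0.0
```

Request:
{"fn": "send_rows", "kwargs": {
  "moves": "0 0 -0.0893 -0.95 -0.86 0.05 1;0 0 -0.0893 -0.95 -0.86 0.05 1;0 0 -0.0893 -0.95 -0.86 0.05 1;0 0 -0.0893 -0.95 -0.86 0.05 1;0 0 -0.0893 -0.95 -0.86 0.05 1"
}}

```text
time: 0.78
eef_pos: [0.3946, 0.3631, 0.2348]
tcp_rot: [-0.048, 0.999, -0.0, -0.0]
contact_force: [-0.3, 0.9, 0.0]
opening: 1.001
finger_force: 0.0
```

```bash
python3 -c "
from h import *
need([.44,.17,.2],.10)
need([.456,-.063,.19],.10)"
```

```text
turn [-0.0001 -0.0001 -0.0006] shift [-0.1335 -0.9827  0.1746] | t 0.78 pos [0.3946 0.3631 0.2348] F [-0.3  0.9  0. ] T [-0.03  0.01 -0.06] open 1.001 ff 0.0
turn [-0.0001 -0.0001 -0.0006] shift [-0.1014 -2.15    0.2256] | t 0.78 pos [0.3946 0.3631 0.2348] F [-0.3  0.9  0. ] T [-0.03  0.01 -0.06] open 1.001 ff 0.0
```

Request:
{"fn": "send_rows", "kwargs": {
  "moves": "0 0 0 -0.1 -1 0.1 1;0 0 0 -0.1 -1 0.1 1;0 0 0 -0.1 -1 0.1 1;0 0 0 -0.1 -1 0.1 1"
}}

```text
time: 1.27
eef_pos: [0.4339, 0.167, 0.2149]
tcp_rot: [-0.048, 0.999, 0.0, -0.0]
contact_force: [1.7, 1.3, 0.5]
opening: 1.001
finger_force: 0.0
```

Request:
{"fn": "send_rows", "kwargs": {
  "moves": "0 0 0 0 -1 0.1 1;0 0 0 0 -1 0.1 1;0 0 0 0 -1 0.1 1;0 0 0 0 -1 0.1 1;0 0 0 0 -1 0.1 1"
}}

```text
time: 1.9
eef_pos: [0.454, -0.0295, 0.1953]
tcp_rot: [-0.05, 0.999, 0.0, -0.0]
contact_force: [0.3, -0.1, -0.0]
opening: 1.003
finger_force: 0.0
```

Run:
```python
from h import *
import pickle
need([.456,-.063,.06],.10)
c=cam('wrist','w1.png'); pickle.dump(c,open('w1.pkl','wb'))
for p in ([.456,-.0635,.026],[.5455,-.056,.013]): print(proj(c,p))
```

```text
turn [ 0.0002 -0.     -0.0001] shift [ 0.0067 -0.1681  0.6761] | t 1.90 pos [ 0.454  -0.0295  0.1953] F [ 0.3 -0.1 -0. ] T [-0.01  0.07  0.06] open 1.003 ff 0.0
(np.float64(273.8473225451626), np.float64(215.47260701055723))
(np.float64(277.2948766819339), np.float64(309.4144365363681))
```

View pics/w1.png

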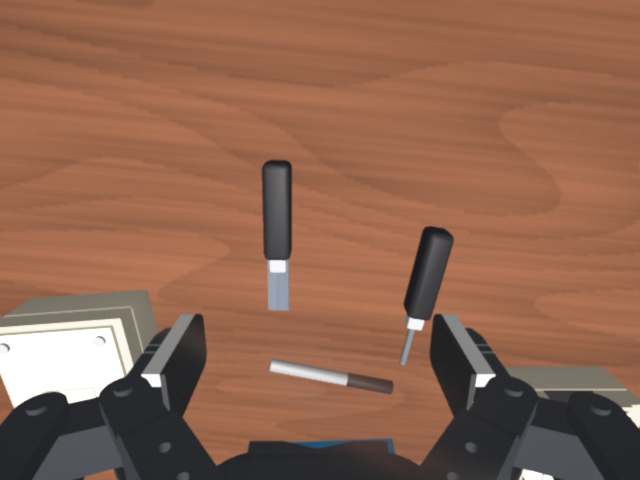

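The flat blade is confirmed at wrist col 264–291, rows 160–310, with the tip at about (279,310). The probe is about 120 mm to the right, clear of the open fingers.

Run:
```python
from h import *
import pickle
c=pickle.load(open('w1.pkl','rb'))
m=(cv2.cvtColor(c['image'],cv2.COLOR_RGB2GRAY)<70)[150:262,255:300]
for v in (175,200,225,250):
    u=np.where(m[v-150])[0]+255; print(v,u.min(),u.max(),onz(c,(u.min()+u.max())/2,v,.022))
print(onz(c,279,310,.0145), onz(c,277.5,161,.02),onz(c,278,261,.026))
```

```text
175 262 291 [ 0.42483261 -0.0638979   0.022     ]
200 263 291 [ 0.44436469 -0.06219877  0.022     ]
225 264 290 [ 0.46476137 -0.06082569  0.022     ]
250 264 290 [ 0.48603781 -0.05939339  0.022     ]
[ 0.54509033 -0.05437556  0.0145    ] [ 0.41442302 -0.06402559  0.02      ] [ 0.49396454 -0.05765734  0.026     ]
```

```bash
python3 -c "
from h import *
need([.4555,-.0615,.07],.08)
need([.4555,-.0615,.017],.08)"
```

```text
turn [ 0.0002 -0.      0.0033] shift [ 0.0086 -0.1642  0.6263] | t 1.95 pos [ 0.4539 -0.0288  0.1953] F [-0.1  0.5  0.1] T [0.01 0.02 0.05] open 1.000 ff 0.0
turn [ 0.0002 -0.      0.0033] shift [ 0.0085 -0.1645  0.8913] | t 1.95 pos [ 0.4539 -0.0288  0.1953] F [-0.1  0.5  0.1] T [0.01 0.02 0.05] open 1.000 ff 0.0
```

Request:
{"fn": "send_rows", "kwargs": {
  "moves": "0 0 0.0033 0.0086 -0.164 0.3 1;0 0 0.0033 0.0086 -0.164 0.55 1;0 0 0.0033 0.0086 -0.164 0.7 1;0 0 0.0033 0.0086 -0.164 0.8 1;0 0 0.0033 0.0086 -0.164 0.86 1;0 0 0.0033 0.0086 -0.164 0.89 1;0 0 0.0033 0.0086 -0.164 0.89 1"
}}

```text
time: 2.82
eef_pos: [0.4557, -0.0623, 0.0176]
tcp_rot: [-0.04, 0.999, -0.0, 0.0]
contact_force: [0.6, 0.1, 0.3]
opening: 0.998
finger_force: 0.0
```

Request:
{"fn": "send_rows", "kwargs": {
  "moves": "0 0 0 0 0 0 -0.3;0 0 0 0 0 0 -0.8;0 0 0 0 0 0 -1;0 0 0 0 0 0 -1;0 0 0 0 0 0 -1;0 0 0 0 0 0 -1",
  "newtons": 80
}}

```text
time: 3.58
eef_pos: [0.4559, -0.063, 0.0179]
tcp_rot: [-0.04, 0.999, -0.0, 0.0]
contact_force: [-0.8, -0.6, 5.1]
opening: 0.237
finger_force: 81.0
```

Request:
{"fn": "send_rows", "kwargs": {
  "moves": "0 0 0 0 0 -0.05 -1;0 0 0 0 0 -0.2 -1;0 0 0 0 0 -0.35 -1;0 0 0 0 0 -0.4 -1;0 0 0 0 0 -0.4 -1",
  "newtons": 115
}}

```text
time: 4.2
eef_pos: [0.4553, -0.0627, 0.0974]
tcp_rot: [-0.04, 0.999, -0.0, 0.0]
contact_force: [-0.6, -0.2, -1.6]
opening: 0.233
finger_force: 112.6
```

```bash
python3 -c "
from h import *
need([.4687,.192,.098],.105)"
```

```text
turn [-0.      0.0001 -0.004 ] shift [-0.1683  1.264  -0.0032] | t 4.20 pos [ 0.4553 -0.0627  0.0974] F [-0.6 -0.2 -1.6] T [-0.04  0.02 -0.03] open 0.233 ff 112.6
```

Request:
{"fn": "send_rows", "kwargs": {
  "moves": "0 0 -0.004 -0.02 0.1 0 -1;0 0 -0.004 -0.05 0.3 0 -1;0 0 -0.004 -0.08 0.5 0 -1;0 0 -0.004 -0.1 0.7 0 -1;0 0 -0.004 -0.13 0.9 0 -1;0 0 -0.004 -0.168 1 0 -1"
}}

```text
time: 4.95
eef_pos: [0.4712, 0.1409, 0.0952]
tcp_rot: [-0.053, 0.999, 0.0, -0.002]
contact_force: [-0.4, -1.5, 0.2]
opening: 0.231
finger_force: 112.8
```

Request:
{"fn": "send_rows", "kwargs": {
  "moves": "0 0 0 0 0.15 0 -1;0 0 0 0 0.264 0 -1;0 0 0 0 0.264 0 -1;0 0 0 0 0.264 0 -1"
}}

```text
time: 5.45
eef_pos: [0.4666, 0.1913, 0.0961]
tcp_rot: [-0.052, 0.999, -0.0, -0.001]
contact_force: [0.5, 0.2, -0.0]
opening: 0.235
finger_force: 112.8
```

Run:
```python
from h import *
import pickle
need([.4687,.192,.0495],.105)
d={n:cam(n,n+'2.png') for n in('scene','side','wrist')}
pickle.dump(d,open('c2.pkl','wb'))
S,D,W=d['scene']['image'],d['side']['image'],d['wrist']['image']
a=cv2.resize(S[320:470,290:490],(400,300),interpolation=2); b=cv2.resize(D[120:240,240:400],(400,300),interpolation=2)
w=cv2.resize(W,(400,300))
cv2.imwrite('pics/comp2.png',np.vstack([np.hstack([a,b]),np.hstack([w,w*0])])[:,:,::-1])
```

```text
turn [-0.0001 -0.0004 -0.    ] shift [-0.0113  0.0027  0.2328] | t 5.45 pos [0.4666 0.1913 0.0961] F [ 0.5  0.2 -0. ] T [0.04 0.01 0.03] open 0.235 ff 112.8
```

View pics/comp2.png

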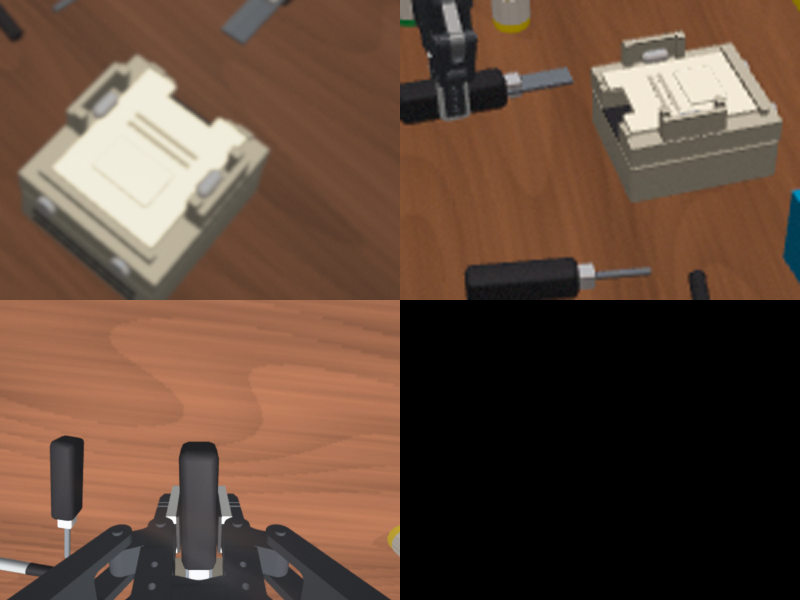

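The tool is held straight. The blade tip is at about scene (408,338) and side (309,151). I'll check this by triangulating.

Run:
```python
from h import *
import pickle
d=pickle.load(open('c2.pkl','rb')); S,D=d['scene'],d['side']
def tri(a,b):
    (o,p),(q,r)=a,b; k=np.linalg.lstsq(np.c_[p,-r],q-o,rcond=None)[0]
    A,B=o+p*k[0],q+r*k[1]; return (A+B)/2,np.linalg.norm(A-B)
print(tri(ray(S,408,338),ray(D,308.8,150.8)))
e=[.556,.2007,.0916]; print(proj(S,e),proj(D,e))
```

```text
(array([0.55553157, 0.20066906, 0.0886955 ]), np.float64(0.005892407507754626))
(np.float64(406.0590843194453), np.float64(337.9331107226344)) (np.float64(307.5792265021296), np.float64(148.75859911716503))
```

Request:
{"fn": "send_rows", "kwargs": {
  "moves": "0 -0.0004 0 -0.01 0.003 0.1 -1;0 -0.0004 0 -0.01 0.003 0.2 -1;0 -0.0004 0 -0.01 0.003 0.228 -1;0 -0.0004 0 -0.01 0.003 0.228 -1;0 -0.0004 0 -0.01 0.003 0.228 -1"
}}

```text
time: 6.22
eef_pos: [0.4701, 0.1926, 0.0526]
tcp_rot: [-0.052, 0.999, 0.0, 0.002]
contact_force: [-0.8, 0.2, -1.1]
opening: 0.234
finger_force: 112.8
```

Run:
```python
from h import *
a=np.array([np.cos(.105),np.sin(.105)])
n=np.array([.588,.2045])
for k in (-.01,.027): need([*(n+a*(k-.09)),.050],.105)
```

```text
turn [ 0.      0.0007 -0.0001] shift [-0.0924 -0.0026  0.0135] | t 6.22 pos [0.4701 0.1926 0.0526] F [-0.8  0.2 -1.1] T [-0.03 -0.05  0.02] open 0.234 ff 112.8
turn [ 0.      0.0007 -0.0001] shift [-0.2774 -0.0025  0.0142] | t 6.22 pos [0.4701 0.1926 0.0526] F [-0.8  0.2 -1.1] T [-0.03 -0.05  0.02] open 0.234 ff 112.8
```

Request:
{"fn": "send_rows", "kwargs": {
  "moves": "0 0.0003 0 -0.05 -0.003 0.012 -1;0 0.0003 0 -0.09 -0.003 0.012 -1;0 0.0003 0 -0.12 -0.003 0.012 -1;0 0.0003 0 -0.15 -0.003 0.012 -1;0 0.0003 0 -0.18 -0.003 0.012 -1;0 0.0003 0 -0.18 -0.003 0.012 -1"
}}

```text
time: 6.98
eef_pos: [0.5057, 0.1958, 0.0495]
tcp_rot: [-0.052, 0.999, 0.0, 0.0]
contact_force: [0.6, 0.7, -1.5]
opening: 0.234
finger_force: 112.8
```

Run:
```python
from h import *
a=np.array([np.cos(.105),np.sin(.105)])
n=np.array([.588,.2045])
need([*(n+a*(.027-.09)),.050],.105)
S=cam('scene')['image'];D=cam('side')['image']
a=cv2.resize(S[320:470,290:490],(400,300),interpolation=2); b=cv2.resize(D[120:240,240:400],(400,300),interpolation=2)
cv2.imwrite('pics/comp3.png',np.hstack([a,b])[:,:,::-1])
```

```text
turn [ 0.      0.0001 -0.0001] shift [-0.0988  0.0002 -0.0026] | t 6.97 pos [0.5057 0.1958 0.0495] F [ 0.6  0.7 -1.5] T [ 0.   -0.02 -0.01] open 0.234 ff 112.8
```

View pics/comp3.png

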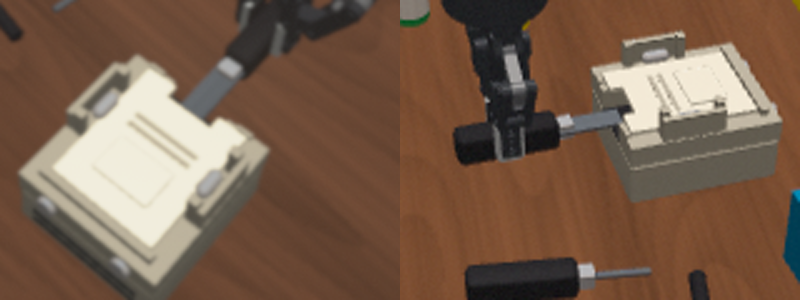

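The blade is entering the notch, centred in the bite (scene crop (190,105), side crop (615,118)), with no contact force. I'll push it to about 28 mm.

Request:
{"fn": "send_rows", "kwargs": {
  "moves": "0 0 0 -0.03 0 0 -1;0 0 0 -0.06 0 0 -1;0 0 0 -0.09 0 0 -1;0 0 0 -0.101 0 0 -1;0 0 0 -0.101 0 0 -1"
}}

```text
time: 7.7
eef_pos: [0.5254, 0.1979, 0.0494]
tcp_rot: [-0.052, 0.999, -0.0, 0.0]
contact_force: [0.0, -0.5, -1.6]
opening: 0.232
finger_force: 112.8
```

Request:
{"fn": "send_rows", "kwargs": {
  "moves": "0 0 0 0 0 -0.01 -1;0 0 0 0 0 -0.02 -1;0 0 0 0 0 -0.03 -1;0 0 0 0 0 -0.04 -1;0 0 0 0 0 -0.05 -1;0 0 0 0 0 -0.06 -1;0 0 0 0 0 -0.07 -1;0 0 0 0 0 -0.08 -1"
}}

```text
time: 8.7
eef_pos: [0.5247, 0.1978, 0.0653]
tcp_rot: [-0.052, 0.999, -0.0, -0.001]
contact_force: [-0.4, -0.6, -1.3]
opening: 0.232
finger_force: 113.0
```

Run:
```python
from h import *
need([.525,.198,.090],.105)
S=cam('scene')['image'];D=cam('side')['image']
a=cv2.resize(S[320:470,290:490],(400,300),interpolation=2); b=cv2.resize(D[120:240,240:400],(400,300),interpolation=2)
cv2.imwrite('pics/comp4.png',np.hstack([a,b])[:,:,::-1])
```

```text
turn [-0.     -0.0002 -0.0001] shift [-0.0013  0.0007 -0.1233] | t 8.70 pos [0.5247 0.1978 0.0653] F [-0.4 -0.6 -1.3] T [-0.05  0.27  0.02] open 0.232 ff 113.0
```

View pics/comp4.png

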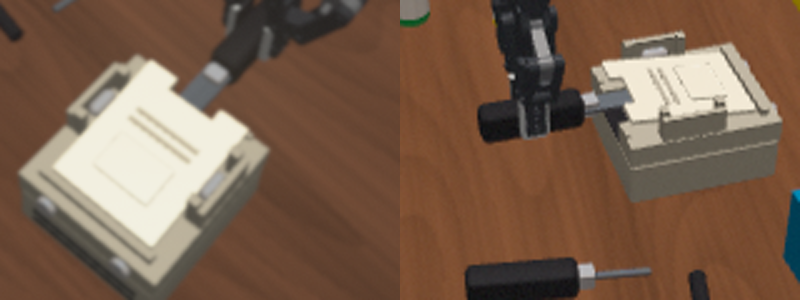

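The cover's front is rising with the blade and the tool isn't slipping, so I'll keep lifting.

Request:
{"fn": "send_rows", "kwargs": {
  "moves": "0 0 0 0 0 -0.01 -1;0 0 0 0 0 -0.02 -1;0 0 0 0 0 -0.03 -1;0 0 0 0 0 -0.04 -1;0 0 0 0 0 -0.05 -1;0 0 0 0 0 -0.06 -1"
}}

```text
time: 9.55
eef_pos: [0.5254, 0.1979, 0.0777]
tcp_rot: [-0.052, 0.999, 0.0, 0.0]
contact_force: [-0.3, 1.1, -0.9]
opening: 0.232
finger_force: 113.1
```

Request:
{"fn": "send_rows", "kwargs": {
  "moves": "0 0 0 0 0 -0.01 -1;0 0 0 0 0 -0.02 -1;0 0 0 0 0 -0.03 -1;0 0 0 0 0 -0.04 -1;0 0 0 0 0 -0.05 -1;0 0 0 0 0 -0.05 -1"
}}

```text
time: 10.3
eef_pos: [0.5253, 0.1979, 0.0876]
tcp_rot: [-0.052, 0.999, 0.0, 0.0]
contact_force: [0.5, 0.4, -1.9]
opening: 0.234
finger_force: 113.1
```

Run:
```python
from h import *
need([.525,.198,.090],.105)
S=cam('scene')['image'];D=cam('side')['image']
a=cv2.resize(S[320:470,290:490],(400,300),interpolation=2); b=cv2.resize(D[120:240,240:400],(400,300),interpolation=2)
cv2.imwrite('pics/comp5.png',np.hstack([a,b])[:,:,::-1])
```

```text
turn [ 0.      0.0001 -0.    ] shift [ 0.0016  0.0007 -0.0118] | t 10.30 pos [0.5253 0.1979 0.0876] F [ 0.5  0.4 -1.9] T [0.02 0.09 0.07] open 0.234 ff 113.1
```

View pics/comp5.png

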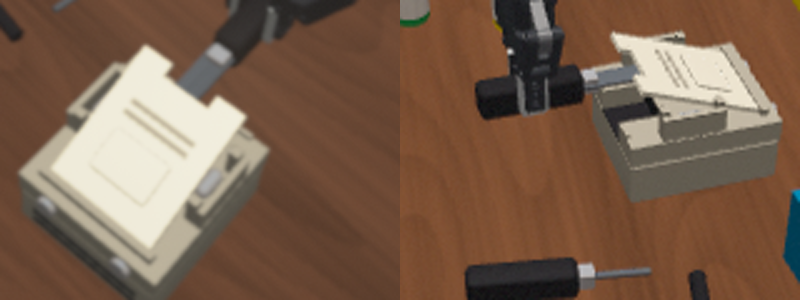

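The cover is tilted well above the catches and the resisting moment has dropped, so it has sprung. I'll add 3 mm of margin, then lower and watch the moment.

Request:
{"fn": "send_rows", "kwargs": {
  "moves": "0 0 0 0 0 -0.008 -1;0 0 0 0 0 -0.015 -1;0 0 0 0 0 -0.015 -1;0 0 0 0 0 0 -1;0 0 0 0 0 0.02 -1;0 0 0 0 0 0.04 -1;0 0 0 0 0 0.06 -1;0 0 0 0 0 0.08 -1;0 0 0 0 0 0.1 -1;0 0 0 0 0 0.12 -1;0 0 0 0 0 0.14 -1;0 0 0 0 0 0.16 -1"
}}

```text
time: 11.9
eef_pos: [0.5253, 0.1979, 0.0552]
tcp_rot: [-0.052, 0.999, 0.0, 0.0]
contact_force: [0.1, 0.3, -0.8]
opening: 0.231
finger_force: 113.1
```

Run:
```python
from h import *
need([.525,.198,.052],.105)
S=cam('scene')['image'];D=cam('side')['image']
a=cv2.resize(S[320:470,290:490],(400,300),interpolation=2); b=cv2.resize(D[120:240,240:400],(400,300),interpolation=2)
cv2.imwrite('pics/comp6.png',np.hstack([a,b])[:,:,::-1])
```

```text
turn [ 0.      0.0001 -0.0001] shift [0.0017 0.0008 0.0159] | t 11.90 pos [0.5253 0.1979 0.0552] F [ 0.1  0.3 -0.8] T [0.01 0.   0.  ] open 0.231 ff 113.1
```

View pics/comp6.png

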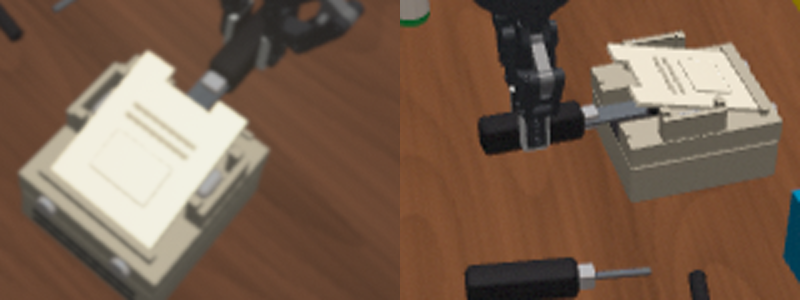

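The cover rests propped on its catches and the blade is free, with zero moment. I'll withdraw and carry the tool back.

Request:
{"fn": "send_rows", "kwargs": {
  "moves": "0 0 0 0.04 0 0.01 -1;0 0 0 0.08 0 0.01 -1;0 0 0 0.13 0 0.01 -1;0 0 0 0.18 0 0.01 -1;0 0 0 0.23 0 0.01 -1;0 0 0 0.25 0 -0.05 -1;0 0 0 0.25 0 -0.2 -1;0 0 0 0.25 0 -0.25 -1;0 0 0 0.25 -0.1 -0.25 -1;0 0 0 0.25 -0.25 -0.25 -1;0 0 0 0.25 -0.4 -0.25 -1;0 0 0 0.25 -0.4 -0.25 -1"
}}

```text
time: 13.5
eef_pos: [0.4842, 0.1118, 0.1055]
tcp_rot: [-0.051, 0.999, -0.0, 0.0]
contact_force: [0.2, -0.2, -0.4]
opening: 0.235
finger_force: 113.2
```

```bash
python3 -c "
from h import *
need([.457,-.062,.06],.08)"
```

```text
turn [-0.      0.0002  0.0035] shift [ 0.2239 -0.8506  0.2276] | t 13.50 pos [0.4842 0.1118 0.1055] F [ 0.2 -0.2 -0.4] T [ 0.02 -0.02 -0.  ] open 0.235 ff 113.2
```

Request:
{"fn": "send_rows", "kwargs": {
  "moves": "0 0 0.0035 0.05 -0.15 0 -1;0 0 0.0035 0.1 -0.35 0 -1;0 0 0.0035 0.15 -0.55 0 -1;0 0 0.0035 0.2 -0.75 0 -1;0 0 0.0035 0.224 -0.85 0 -1;0 0 0.0035 0.224 -0.85 0.1 -1;0 0 0.0035 0.224 -0.85 0.2 -1;0 0 0.0035 0.224 -0.85 0.3 -1;0 0 0.0035 0.224 -0.85 0.35 -1;0 0 0.0035 0.224 -0.85 0.38 -1;0 0 0.0035 0.224 -0.85 0.38 -1"
}}

```text
time: 14.88
eef_pos: [0.4573, -0.0605, 0.0294]
tcp_rot: [-0.041, 0.999, 0.0, 0.0]
contact_force: [0.2, 0.3, -0.4]
opening: 0.232
finger_force: 113.3
```

```bash
python3 -c "
from h import *
need([.457,-.062,.0178],.08)"
```

```text
turn [0.     0.0001 0.0005] shift [ 0.0022 -0.0076  0.058 ] | t 14.88 pos [ 0.4573 -0.0605  0.0294] F [ 0.2  0.3 -0.4] T [ 0.01  0.05 -0.01] open 0.232 ff 113.3
```

Request:
{"fn": "send_rows", "kwargs": {
  "moves": "0 0 0 0 0 0.03 -1;0 0 0 0 0 0.045 -1;0 0 0 0 0 0.055 -1;0 0 0 0 0 0.058 -1;0 0 0 0 0 0.058 -1"
}}

```text
time: 15.5
eef_pos: [0.4572, -0.0607, 0.018]
tcp_rot: [-0.041, 0.999, 0.0, 0.0]
contact_force: [-1.4, -0.3, 2.5]
opening: 0.234
finger_force: 113.9
```

Light contact (2.5 N): the tool is on the bench. I'll reduce the grip, open, and back up.

Request:
{"fn": "send_rows", "kwargs": {
  "moves": "0 0 0 0 0 0 -1;0 0 0 0 0 0 -0.4;0 0 0 0 0 0 0;0 0 0 0 0 0 0.5;0 0 0 0 0 0 1;0 0 0 0 0 0 1;0 0 0 0 0 0 1;0 0 0 0 0 -0.1 1;0 0 0 0 0 -0.3 1;0 0 0 0 0 -0.6 1;0 0 0 0 0 -0.9 1;0 0 0 0 0 -0.9 1",
  "newtons": 20
}}

```text
time: 17.0
eef_pos: [0.4604, -0.0618, 0.2041]
tcp_rot: [-0.041, 0.999, -0.002, 0.006]
contact_force: [0.3, -0.3, -1.6]
opening: 0.999
finger_force: 0.0
```

Run:
```python
from h import *
need([.457,-.062,.2],.08)
S=cam('scene')['image'];D=cam('side')['image'];W=cam('wrist')['image']
a=cv2.resize(S[200:470,260:500],(356,400),interpolation=2); b=cv2.resize(D[120:320,230:410],(360,400),interpolation=2)
cv2.imwrite('pics/comp7.png',np.hstack([a,b])[:,:,::-1])
```

```text
turn [-0.0009  0.002   0.0005] shift [0.0173 0.0006 0.0202] | t 17.00 pos [ 0.4604 -0.0618  0.2041] F [ 0.3 -0.3 -1.6] T [ 0.02 -0.02  0.01] open 0.999 ff 0.0
```

View pics/comp7.png

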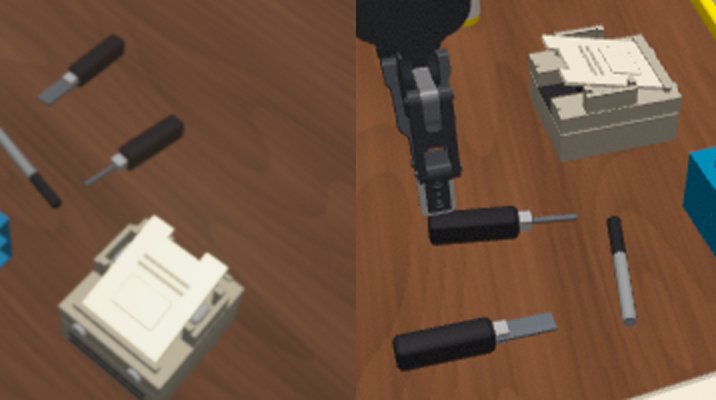

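The tool lies flat back at its place (side crop (475,340)), and the cover is sprung and propped up at the front (side crop (610,60)). The arm is clear of everything.

```bash
python3 -c "
from plant import ctrl
print(ctrl.sign_off())"
```

```text
the job is handed in; nothing more can be done
None
```

The job is handed in at about 17 s: the pry tool's blade sprang the cover off its catches, the cover rests loose with its front edge up, and the tool lies flat on the bench where it started.

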